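Swap the check-weighing box and put the roller lane in order

TASK

The wrong parts box was put on the counting scale. Change them round so that the largest box stands in the middle of the scale's platform, the medium box stands on the roller lane up against the end stop, and the smallest box stands on the rollers right behind it, touching or nearly touching; the rubber mat is free to put a box aside meanwhile. Keep the boxes upright, leave the cutters and the clear sample box alone, and let go of everything at the end.

Things in the scene. Friction and masses are not known exactly. Their poses are not given: they have to be found in the camera images.
- box_large: closed antistatic parts box, black with grey snap lid and blank white card on top, the largest of three: 56 mm wide (its x), 100 mm long (its y), 60 mm high, about 0.38 kg; origin at the centre of its underside. Stands at the start on the rollers or the scale, its axes within 0.05 rad of the lane's. Grasp from above across the 56 mm width, near the top
- box_medium: closed antistatic parts box, black with grey snap lid and blank white card on top, the middle one of three: 56 mm wide (its x), 76 mm long (its y), 52 mm high, about 0.26 kg; origin at the centre of its underside. Stands at the start on the rollers or the scale, its axes within 0.05 rad of the lane's. Grasp from above across the 56 mm width, near the top
- box_small: closed antistatic parts box, black with grey snap lid and blank white card on top, the smallest of three: 56 mm wide (its x), 56 mm long (its y), 46 mm high, about 0.16 kg; origin at the centre of its underside. Stands at the start on the rollers or the scale, its axes within 0.05 rad of the lane's. Grasp from above across the 56 mm width, near the top
- lane: roller lane, fixed: 13 free steel rollers at 25 mm pitch, 330 mm long, between two aluminium side rails 72 mm apart inside, 88 mm outside, 8 mm higher than the rollers. Origin 45 mm below lane_stop, same axes. A push under 1 N rolls a box along; it soon stops by itself. Two boxes stand on it at the start, centres about 85 and 208 mm from the stop, clear of it and each other
- lane_stop (a point): end stop of the lane, beside the scale: steel plate with two round rubber bumpers, 31 mm higher than the rollers, 10 mm thick. The point lies on the lane's middle line at the bumpers' face, at roller-top height (45 mm over the bench; a box on the rollers has its origin at this height). y points along the lane away from the stop, x across it, z up
- scale_platform (a point): centre of the upper face of the counting scale's flat steel platform, 122 mm (x) by 134 mm (y), beyond the stop, fixed, level with the rollers, 45 mm over the bench, z up; a box on it has its origin at this height. Grey housing with display and keys on the robot's side, lower than the platform's top. One box stands on it at the start
- mat: flat black rubber mat lying on the bench behind the lane, 100 mm (its x) by 110 mm (its y), 4 mm thick, empty: the free spot for putting a box aside. Origin at the centre of its underside
- cutters: flush cutters with blue handles lying flat on the bench behind the scale, 41 mm (x) by 116 mm (its y), 10 mm high, origin at the centre of the underside; a bystander, leave alone
- samples: flat clear box with sample parts lying on the bench, 45 x 63 x 22 mm, origin at the centre of its underside; a bystander, leave alone

How it is judged:
At the end, for the whole second after the job is handed in: Upright, released, at rest: large box on the scale platform, centre within 15 mm of the platform's; medium box on the rollers within 10 mm of the stop; small box on the rollers behind it (farther from the stop), gap to the medium box under about 14 mm (horizontal distance between box_large and scale_platform below 0.015 m and z of box_large in the frame of scale_platform between -0.004 and 0.005 m and y of box_medium in the frame of lane_stop between 0.03 and 0.048 m and y of box_small in the frame of lane_stop above 0.09 m and horizontal distance between box_small and box_medium below 0.08 m and x of box_medium in the frame of lane_stop between -0.014 and 0.014 m and z of box_medium in the frame of lane_stop between -0.004 and 0.005 m and x of box_small in the frame of lane_stop between -0.014 and 0.014 m and z of box_small in the frame of lane_stop between -0.004 and 0.005 m and angle between each of box_large, box_medium, box_small's own z axis and vertical below 0.08 rad and linear speed of each of box_large, box_medium, box_small below 0.02 m/s and contact force between the fingers and box_large below 0.1 N and contact force between the fingers and box_medium below 0.1 N and contact force between the fingers and box_small below 0.1 N); the robot touches nothing.
It fails at once if a box is tipped over (angle between any of box_large, box_medium, box_small's own z axis and vertical above 0.6 rad).
It fails at once if the flush cutter is disturbed (distance of cutters from where it was at the start of the episode above 0.03 m or angle between cutters's own z axis and vertical above 0.5 rad).
It fails at once if the sample box is disturbed (distance of samples from where it was at the start of the episode above 0.03 m or angle between samples's own z axis and vertical above 0.5 rad).
It also fails if it takes over 104 s, if anything falls off the work surface, if the arm or the gripper's body presses on something with over 40 N, if the wrist force passes 120 N, or if a joint passes its speed limit or range.

ROBOT

A 7-joint arm with a two-finger parallel gripper is mounted at the origin on a cart in front of the work surface, level with it; the furniture and walls round the work are solid. World frame = base frame: x ahead of the robot, y to its left, z up, the work surface at z = 0. Lengths are in m, angles in rad, forces in N, time in s.
With the tool pointing down it reaches from about 0.4 to 0.85 m from the base axis. Payload 10.4 kg.
Tool frame: the origin (TCP) lies on the centre line of the jaws, within the pads' length; the fingertips stand 22 mm ahead of it and the grasp point (between the pads) lies 3 mm ahead of it; z points along the fingers, y is the line along which they close (so a half turn about z gives the same grasp; the last joint's range is limited). The gripper opens to 87 mm and grips with 3 to 60 N. Pads are 19 mm wide; open, the fingers measure 117 mm over their backs; the gripper's body (75 mm by 190 mm) begins 51 mm behind the grasp point.
Start: joints at [-1.242, 0.332, -0.065, 1.46, 0.022, 1.35, -0.088], TCP at [0.215, 0.587, 0.245] pointing down, gripper open.
Joint ranges: [-2.6, 2.6], [-0.5, 2.12], [-1.47, 1.34], [0.16, 2.42], [-1.27, 4.41], [0.06, 2.06], [-2.6, 2.6]. Speed limits (rad/s): [2.22, 2.22, 2.79, 2.79, 3.14, 3.14, 3.14].

INTERFACE

Orientations are given as a unit quaternion [x, y, z, w].
In Python, from bench import r gives the robot as it stands.
- The arm moves only by the tool jog_arm, called after "Request:" as name(argument=value, ...) on one line, values as JSON. Schema: {"type":"object","properties":{"ticks":{"type":"array","items":{"type":"number"},"minItems":5,"maxItems":60},"grip_force":{"type":"number"},"only":{"type":"string"},"quiet":{"type":"boolean"},"lines":{"type":"string"}},"required":["ticks"],"additionalProperties":false}. ticks is one flat list of numbers that holds 1 to 12 rows one after another, with no inner brackets; each row has 5 numbers: dx, dy, dz in m, then a turn about the tool's z in rad, then the finger opening in m; each row is the pose to reach, as a shift and turn from the pose commanded when the call began, along the tool's axes at that moment; what a row does not reach only later rows make up. A row lasts 1/10 s, in which the tool goes at most 0.05 m and 0.15 rad, less where a joint would pass 70% of its speed; a pose out of reach is approached as far as the arm can. The fingers move at their own pace and stop on an object; grip_force is the grip in N (left out, the last holds). Time passes only in rows, so rows that do not move let the fingers close. The tool returns the time, the measured TCP pose, the force, the opening and the grip force at its end. only (a regular expression) keeps the lines of the reply that match it, lines (a string "A,B") keeps lines A to B, and quiet returns only ok. Input that does not fit is refused with a message, and nothing moves.
- r.read_state(): the state, without advancing time (a new reading comes with each control period).
- r.camera(name): name is "side" or "top" or "wrist"; returns a dict with "img" (420x560x3 uint8, red, green, blue), "fx", "fy", "cx", "cy" (pixels), "pose" (4x4, takes a point from camera to world coordinates). Camera axes: x right, y down, z forward; pixel columns grow to the right and rows downward; lengths in m; the calibration is good to about 2 mm. The wrist camera is an equidistant fisheye: a pixel r from the principal point sees the ray r / f radians off the axis. A picture is of the moment at which its call begins. There is no depth.
- r.close_job(): hands the job in; it is judged then, once.
The state is a dict: "time": time; "joint_positions": joint angles; "joint_vel": joint speeds; "joint_torque": joint torques, N m; "ee_pos": TCP position; "eef_rot": TCP orientation; "ft_force": force on the tool from outside, world axes, zero at the start; "torque": the same for the moment, N m; "width": finger opening in m; "grip_force": force on a finger pad.
Only numpy, scipy, OpenCV 4.12 (cv2) and the standard library are available. Lean on these libraries where they do the work, as an engineer would, in place of code of your own. Each camera call takes 0.05 s, during which the arm holds its last target. There are 200 camera calls.

## Working session

There is one attempt and no reset: what is moved stays moved. The work goes in short steps, Python scripts to look and compute and a tool call to move; the robot and the scene stay as the last step left them, time stands still between calls to the robot, and variables do not carry over. Pictures are saved under pics/ and viewed, at most 14 in all, crops included, and the job is handed in when it is done.

```bash
ls; mkdir -p pics
```

Run:
```python
from bench import r
import cv2,numpy as np,pickle
s=r.read_state();print(s['time'],s['ee_pos'],s['eef_rot'],s['width'])
for n in ['top','side','wrist']:
    c=r.camera(n);pickle.dump(c,open(f'pics/{n}0.pkl','wb'))
    print(n,c['fx'],c['fy'],c['cx'],c['cy'],np.round(c['pose'],3).tolist())
    cv2.imwrite(f'pics/{n}0.png',c['img'][:,:,::-1])
```

```text
bench.py
pics
0.0 [0.21525033 0.58636809 0.24374306] [ 1.74967737e-01  9.84573895e-01 -7.24714715e-04 -1.00705559e-04] 0.08712632413346774
top 468.78084374736216 468.78084374736216 277.1368974128091 210.31755226883195 [[-0.009, -0.998, 0.056, 0.463], [-1.0, 0.01, 0.004, -0.266], [-0.004, -0.056, -0.998, 1.059], [0.0, 0.0, 0.0, 1.0]]
side 511.73417499738855 511.73417499738855 280.89525926385943 202.27886582765083 [[-0.981, -0.101, 0.163, 0.346], [-0.192, 0.481, -0.855, 0.633], [0.008, -0.871, -0.492, 0.595], [0.0, 0.0, 0.0, 1.0]]
wrist 325.19226210127806 325.19226210127806 276.79924138300305 207.2851686691034 [[0.345, 0.901, 0.262, 0.142], [0.939, -0.331, -0.099, 0.613], [-0.002, 0.28, -0.96, 0.386], [0.0, 0.0, 0.0, 1.0]]
```

View pics/top0.png

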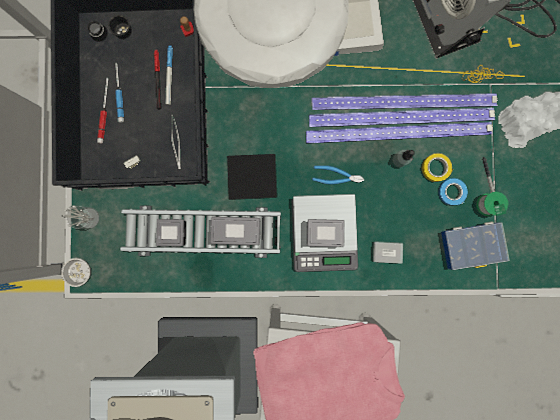

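View pics/side0.png

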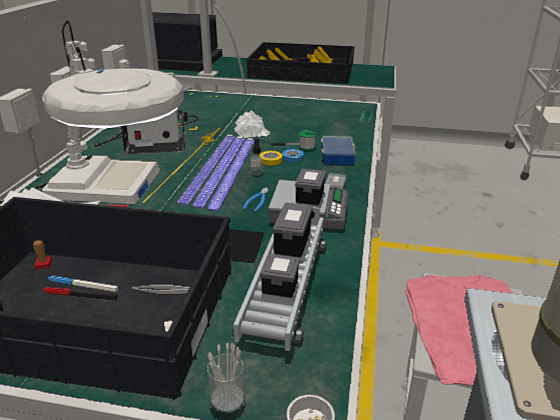

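The top view shows the large box at about (235,231) and the small box at (171,232), both on the lane. The stop is near column 279, the medium box is on the scale at (323,234), the mat is at (252,176) and the cutters are at (338,174). The side view shows the same order. Next I zoom in.

Run:
```python
import cv2,numpy as np,pickle
t=pickle.load(open('pics/top0.pkl','rb'))['img'];s=pickle.load(open('pics/side0.pkl','rb'))['img']
a=cv2.resize(t[150:280,110:370],(780,390),interpolation=cv2.INTER_CUBIC)
cv2.imwrite('pics/zt.png',a[:,:,::-1])
b=cv2.resize(s[160:360,190:390],(600,600),interpolation=cv2.INTER_CUBIC)
cv2.imwrite('pics/zs.png',b[:,:,::-1])
```

```text
(no output)
```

View pics/zt.png

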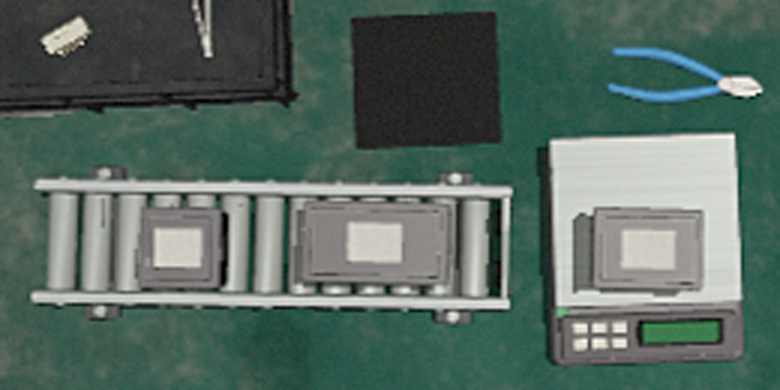

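View pics/zs.png

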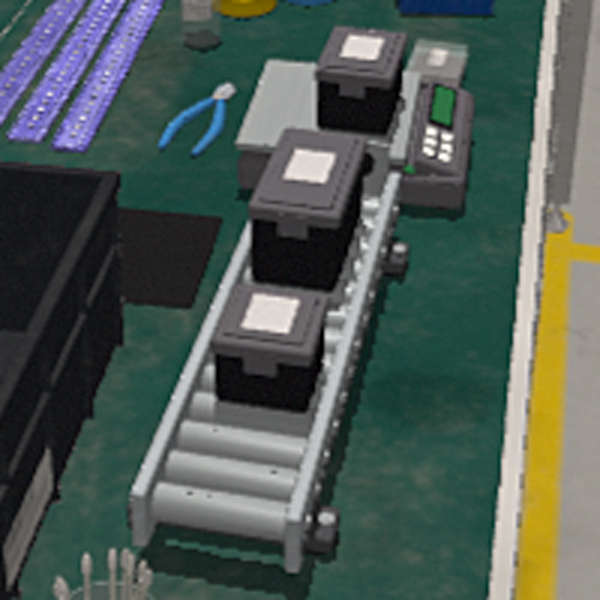

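Create h.py:
```python
import numpy as np,cv2,pickle
def ray(c,uv,fish=False):
    x=(uv[0]-c['cx'])/c['fx'];y=(uv[1]-c['cy'])/c['fy']
    if fish:
        q=np.hypot(x,y);d=np.array([np.sin(q)*x/q,np.sin(q)*y/q,np.cos(q)]) if q>1e-9 else np.array([0,0,1.])
    else: d=np.array([x,y,1.])
    d=c['pose'][:3,:3]@d
    return c['pose'][:3,3],d/np.linalg.norm(d)
def plane(c,uv,z,fish=False):
    o,d=ray(c,uv,fish);return o+d*(z-o[2])/d[2]
def tri(r1,r2):
    (o1,d1),(o2,d2)=r1,r2
    s=np.linalg.lstsq(np.c_[d1,-d2],o2-o1,rcond=None)[0]
    a=o1+s[0]*d1;b=o2+s[1]*d2
    return (a+b)/2,np.linalg.norm(a-b)
def blobs(img,roi,f,amin):
    u0,v0,u1,v1=roi;m=f(img[v0:v1,u0:u1].astype(int)).astype(np.uint8)*255
    cs,_=cv2.findContours(m,cv2.RETR_EXTERNAL,cv2.CHAIN_APPROX_NONE)
    out=[]
    for k in cs:
        if cv2.contourArea(k)>=amin:
            M=cv2.moments(k);(a)=cv2.minAreaRect(k)
            out.append((M['m10']/M['m00']+u0,M['m01']/M['m00']+v0,M['m00'],cv2.boxPoints(a)+[u0,v0]))
    return out
```

Run:
```python
from h import *
np.set_printoptions(precision=4,suppress=True)
t=pickle.load(open('pics/top0.pkl','rb'));s=pickle.load(open('pics/side0.pkl','rb'))
for c,p in ((t,[(235,231),(171,232),(326,233),(300,200),(220,231)]),(s,[(294,215),(280,265),(311,176),(279,190)])):
    print([c['img'][v,u].tolist() for u,v in p])
card=lambda i:(i.min(2)>205)&(i.max(2)-i.min(2)<30)
for n,c,R in (('t',t,[(155,220,190,245),(215,215,255,247),(312,220,345,245)]),('s',s,[(262,245,302,275),(272,202,312,228),(295,165,330,184)])):
  for th in (205,190):
    f=lambda i:(i.min(2)>th)
    print(n,th,[[np.round(b[:3],1) for b in blobs(c['img'],q,f,15)] for q in R])
T=lambda u,v:(110+u/3-.33,150+v/3-.33)
plat=[(551,137),(735,133),(741,305),(556,307)]
print('platform',[plane(t,T(*p),.045)[:2] for p in plat],sum(plane(t,T(*p),.045) for p in plat)/4)
rail=[(33,180),(512,186),(511,308),(32,305)]
print('rail',[plane(t,T(*p),.053)[:2] for p in rail])
mat=[(353,18),(495,12),(499,142),(357,149)]
print('mat',[plane(t,T(*p),.004)[:2] for p in mat],sum(plane(t,T(*p),.004) for p in mat)/4)
```

```text
[[206, 202, 196], [209, 205, 196], [206, 203, 195], [204, 207, 200], [133, 129, 128]]
[[222, 216, 210], [223, 215, 209], [223, 215, 210], [165, 168, 165]]
t 205 [[], [], []]
t 190 [[array([168.7, 232.4, 147.5])], [array([234.4, 230.5, 167. ])], [array([325.6, 232.4, 167.5])]]
s 205 [[array([279.9, 264.2, 130. ])], [array([293. , 214.9,  96. ])], [array([310.2, 175.4,  54. ])]]
s 190 [[array([279.7, 264.1, 144.5])], [array([292.8, 214.9, 106. ])], [array([310.2, 175.4,  62. ])]]
platform [array([ 0.5521, -0.2972]), array([ 0.5537, -0.4302]), array([ 0.4297, -0.4322]), array([ 0.4295, -0.2994])] [ 0.4912 -0.3647  0.045 ]
rail [array([0.524, 0.075]), array([ 0.5164, -0.2686]), array([ 0.4293, -0.267 ]), array([0.4346, 0.0749])]
mat [array([ 0.6474, -0.1497]), array([ 0.6509, -0.2571]), array([ 0.5522, -0.2593]), array([ 0.548 , -0.1524])] [ 0.5996 -0.2046  0.004 ]
```

Run:
```python
from h import *
np.set_printoptions(precision=4,suppress=True)
t=pickle.load(open('pics/top0.pkl','rb'));s=pickle.load(open('pics/side0.pkl','rb'))
T=lambda u,v:(110+u/3-.33,150+v/3-.33)
S=lambda u,v:(190+u/3-.33,160+v/3-.33)
for n,a,b in (('small',(168.7,232.4),(279.8,264.1)),('large',(234.4,230.5),(292.9,214.9)),('medium',(325.6,232.4),(310.2,175.4)),
 ('platFL',T(735,133),S(268,60)),('platNL',T(551,137),S(237,149)),('railNL',T(33,180),S(135,492)),('railNR',T(32,305),S(295,512)),('mat+x-y',T(499,142),S(193,306))):
    print(n,tri(ray(t,a),ray(s,b)))
# lid outlines in top at assumed top heights
L={'small':((138,208),(226,288),.091),'large':((303,201),(452,284),.105),'medium':((593,208),(704,293),.097)}
for n,(a,b,z) in L.items():
    p,q=plane(t,T(*a),z),plane(t,T(*b),z);print(n,(p+q)/2,p-q)
```

```text
small (array([ 0.4744, -0.0377,  0.0919]), np.float64(0.001398036071368985))
large (array([ 0.4768, -0.1746,  0.1058]), np.float64(0.001232652016315007))
medium (array([ 0.4711, -0.3606,  0.0979]), np.float64(0.0008101228070206459))
platFL (array([ 0.554 , -0.4303,  0.0441]), np.float64(0.0005597269316294453))
platNL (array([ 0.5516, -0.2975,  0.0388]), np.float64(0.0020276399497568417))
railNL (array([0.5231, 0.0743, 0.0546]), np.float64(0.0016941779810873726))
railNR (array([0.4375, 0.074 , 0.0569]), np.float64(0.005688574627891758))
mat+x-y (array([ 0.5669, -0.2572, -0.0742]), np.float64(0.016366319563747275))
small [ 0.4739 -0.0409  0.091 ] [0.0556 0.0608 0.    ]
large [ 0.4762 -0.1768  0.105 ] [0.0572 0.1008 0.    ]
medium [ 0.4692 -0.3612  0.097 ] [0.0587 0.0749 0.    ]
```

Add to h.py:
```python
def delta(x,y,z,ang=-0.019):
    """tool-axes shift and turn from measured pose to world TCP x,y,z with tool y along world angle ang"""
    from bench import r; from scipy.spatial.transform import Rotation as Ro
    s=r.read_state();R=Ro.from_quat(s['eef_rot']).as_matrix()
    d=R.T@(np.array([x,y,z])-s['ee_pos'])
    a=np.arctan2(R[1,1],R[0,1]);t=(a-ang+np.pi/2)%np.pi-np.pi/2
    print('delta',np.round(d,4),'turn',round(t,4),'t',s['time'],'w',round(s['width'],4))
```

```bash
python3 -c "
from h import *
delta(.48,.15,.25)"
```

```text
delta [-0.3989 -0.3185 -0.0057] turn 1.238 t 0.15 w 0.0871
```

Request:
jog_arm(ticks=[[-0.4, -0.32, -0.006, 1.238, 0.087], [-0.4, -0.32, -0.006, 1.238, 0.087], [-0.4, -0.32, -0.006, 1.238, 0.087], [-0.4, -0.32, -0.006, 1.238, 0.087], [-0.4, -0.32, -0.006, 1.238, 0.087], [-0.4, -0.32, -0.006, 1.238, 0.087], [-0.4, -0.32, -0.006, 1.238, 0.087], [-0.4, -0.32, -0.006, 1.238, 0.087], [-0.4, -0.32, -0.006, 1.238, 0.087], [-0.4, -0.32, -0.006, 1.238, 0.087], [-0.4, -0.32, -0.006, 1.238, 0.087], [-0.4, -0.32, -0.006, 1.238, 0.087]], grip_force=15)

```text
refused: ticks[0]: [-0.4, -0.32, -0.006, 1.238, 0.087] is not of type 'number' (schema: type "number"). Nothing was moved.
```

Wrong form. The message asks for one flat list, 5 numbers to a row, no inner brackets, so I'll send the same numbers that way.

Request:
jog_arm(ticks=[-0.4, -0.32, -0.006, 1.238, 0.087, -0.4, -0.32, -0.006, 1.238, 0.087, -0.4, -0.32, -0.006, 1.238, 0.087, -0.4, -0.32, -0.006, 1.238, 0.087, -0.4, -0.32, -0.006, 1.238, 0.087, -0.4, -0.32, -0.006, 1.238, 0.087, -0.4, -0.32, -0.006, 1.238, 0.087, -0.4, -0.32, -0.006, 1.238, 0.087, -0.4, -0.32, -0.006, 1.238, 0.087, -0.4, -0.32, -0.006, 1.238, 0.087, -0.4, -0.32, -0.006, 1.238, 0.087, -0.4, -0.32, -0.006, 1.238, 0.087], grip_force=15)

```text
time: 1.35
ee_pos: [0.4814, 0.1463, 0.2505]
eef_rot: [0.715, 0.699, -0.0, 0.0]
ft_force: [0.0, 0.4, -0.5]
width: 0.0869
grip_force: 0.0
```

```bash
python3 -c "
from h import *
delta(.471,-.30,.25)"
```

```text
delta [-0.4464  0.      0.0006] turn -0.0043 t 1.35 w 0.0869
```

Request:
jog_arm(ticks=[-0.446, 0, 0, 0, 0.087, -0.446, 0, 0, 0, 0.087, -0.446, 0, 0, 0, 0.087, -0.446, 0, 0, 0, 0.087, -0.446, 0, 0, 0, 0.087, -0.446, 0, 0, 0, 0.087, -0.446, 0, 0, 0, 0.087, -0.446, 0, 0, 0, 0.087, -0.446, 0, 0, 0, 0.087, -0.446, 0, 0, 0, 0.087, -0.446, 0, 0, 0, 0.087])

```text
time: 2.45
ee_pos: [0.4724, -0.2967, 0.2498]
eef_rot: [0.714, 0.7, -0.0, -0.001]
ft_force: [0.4, 1.1, -0.3]
width: 0.0869
grip_force: 0.0
```

Run:
```python
from h import *
from bench import r
c=r.camera('wrist');pickle.dump(c,open('pics/w1.pkl','wb'));cv2.imwrite('pics/w1.png',c['img'][:,:,::-1])
print(np.round(c['pose'],3)); s=r.read_state();print(s['ee_pos'],s['joint_positions'])
```

```text
[[ 1.    -0.019 -0.007  0.473]
 [-0.02  -0.96  -0.28  -0.22 ]
 [-0.001  0.28  -0.96   0.392]
 [ 0.     0.     0.     1.   ]]
[ 0.47291007 -0.29555294  0.2499428 ] [-0.24279259  0.22304736  0.84072446  1.67101052 -0.17125217  1.32521707
  0.61054678]
```

View pics/w1.png

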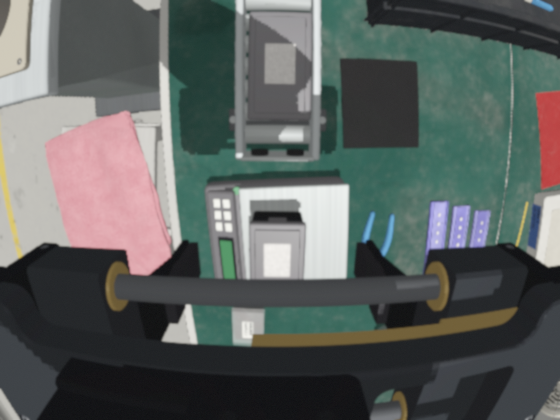

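The wrist view shows the stop plate at about row 157 (columns 239-320), the medium box's card at (277,260), the mat at (341-418, 59-147) and the platform's near edge at row 184 from column 240 to 349.

Run:
```python
from h import *
np.set_printoptions(precision=4,suppress=True)
c=pickle.load(open('pics/w1.pkl','rb'));t=pickle.load(open('pics/top0.pkl','rb'))
for n,uv,z in (('plateL',(239,158),.076),('plateR',(320,158),.076),('bump',(280,151),.06),('matNL',(341,59),.004),('matNR',(417,59),.004),('matFL',(343,147),.004),('matFR',(419,147),.004),('platNL',(240,184),.045),('platNR',(349,184),.045),('platFRmid',(347,300),.045),('med lidL',(250,240),.097),('med lidR',(304,240),.097)):
    print(n,plane(c,uv,z,True))
card=blobs(c['img'],(258,238,298,285),lambda i:i.min(2)>190,100)
lc=blobs(c['img'],(258,35,300,90),lambda i:i.min(2)>150,100)
print([b[:3] for b in card],[b[:3] for b in lc])
print('med',tri(ray(t,(325.6,232.4)),ray(c,card[0][:2],True)))
if lc: print('large',tri(ray(t,(234.4,230.5)),ray(c,lc[0][:2],True)))
T=lambda u,v:(110+u/3-.33,150+v/3-.33)
for n,a,b in (('platNR',T(551,137),(349,184)),('mat',T(357,149),(341,59)),('mat',T(499,142),(343,147)),('stop',T(507,247),(280,158))):print(n,tri(ray(t,a),ray(c,b,True)))
```

```bash
python3 -c "
import cv2;i=cv2.imread('pics/w1.png')[100:200,200:370];cv2.imwrite('pics/w1z.png',cv2.resize(i,(680,400),interpolation=cv2.INTER_CUBIC))"
```

```text
plateL [ 0.4348 -0.2613  0.076 ]
plateR [ 0.5142 -0.2628  0.076 ]
bump [ 0.4751 -0.2572  0.06  ]
matNL [ 0.5499 -0.152   0.004 ]
matNR [ 0.6484 -0.1446  0.004 ]
matFL [ 0.5517 -0.2591  0.004 ]
matFR [ 0.6524 -0.2571  0.004 ]
platNL [ 0.4309 -0.294   0.045 ]
platNR [ 0.5511 -0.296   0.045 ]
platFRmid [ 0.5574 -0.4458  0.045 ]
med lidL [ 0.4441 -0.339   0.097 ]
med lidR [ 0.4969 -0.34    0.097 ]
[(276.5751708428246, 259.3223234624146, 878.0)] [(280.5656511669339, 59.64243719935863, 935.5)]
med (array([ 0.4702, -0.3609,  0.096 ]), np.float64(0.0010435054775407137))
large (array([ 0.4759, -0.1792,  0.1526]), np.float64(0.0006448524383461486))
platNR (array([ 0.5526, -0.2974,  0.0386]), np.float64(0.0001309494993513455))
mat (array([ 0.5471, -0.1541,  0.0172]), np.float64(0.0006496780454038109))
mat (array([ 0.5525, -0.2593,  0.0006]), np.float64(0.00020327022509862233))
stop (array([ 0.4739, -0.2646,  0.0582]), np.float64(0.002268904693030615))
```

View pics/w1z.png

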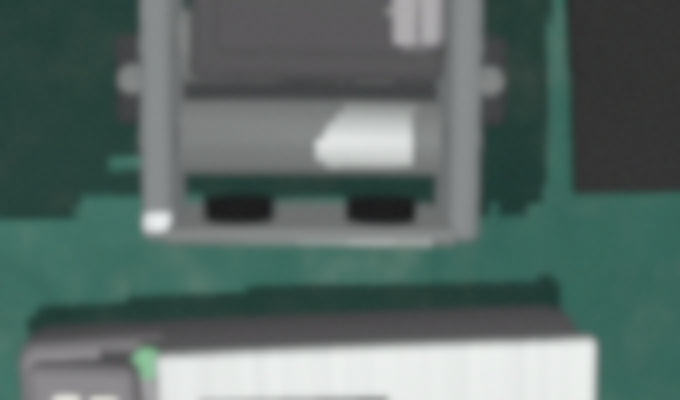

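```bash
python3 -c "
from h import *
delta(.4705,-.361,.085,-0.012)"
```

```text
delta [-0.0657 -0.0012  0.1649] turn -0.0051 t 2.5 w 0.087
```

Request:
jog_arm(ticks=[-0.03, -0.001, 0.03, -0.005, 0.087, -0.062, -0.001, 0.07, -0.005, 0.087, -0.062, -0.001, 0.11, -0.005, 0.087, -0.062, -0.001, 0.12, -0.005, 0.087, -0.062, -0.001, 0.12, -0.005, 0.087, -0.062, -0.001, 0.12, -0.005, 0.087])

```text
time: 3.1
ee_pos: [0.4716, -0.3583, 0.1323]
eef_rot: [0.711, 0.703, 0.001, 0.001]
ft_force: [0.2, 0.1, 0.6]
width: 0.0866
grip_force: 0.0
```

```bash
python3 -c "
from h import *
delta(.4705,-.361,.085,-0.012)"
```

```text
delta [-0.0027 -0.0012  0.0473] turn 0.0004 t 3.1 w 0.0866
```

Descend and grip.

Request:
jog_arm(ticks=[-0.002, -0.001, 0.02, 0, 0.087, -0.002, -0.001, 0.04, 0, 0.087, -0.002, -0.001, 0.046, 0, 0.087, -0.002, -0.001, 0.046, 0, 0.087, -0.002, -0.001, 0.046, 0, 0.05, -0.002, -0.001, 0.046, 0, 0.05, -0.002, -0.001, 0.046, 0, 0.05, -0.002, -0.001, 0.046, 0, 0.05, -0.002, -0.001, 0.046, 0, 0.05, -0.002, -0.001, 0.046, 0, 0.05], grip_force=15)

```text
time: 4.1
ee_pos: [0.4693, -0.3614, 0.0848]
eef_rot: [0.712, 0.702, 0.0, 0.0]
ft_force: [1.0, 0.8, 2.1]
width: 0.0559
grip_force: 15.0
```

```bash
python3 -c "
from h import *
delta(.615,-.205,.048,-0.0)"
```

```text
delta [0.1584 0.1435 0.0369] turn -0.0139 t 4.1 w 0.0559
```

Request:
jog_arm(ticks=[0, 0, -0.03, 0, 0.05, 0, 0, -0.06, 0, 0.05, 0, 0.03, -0.09, 0, 0.05, 0.02, 0.065, -0.1, 0, 0.05, 0.05, 0.1, -0.1, 0, 0.05, 0.08, 0.13, -0.1, 0, 0.05, 0.11, 0.144, -0.1, 0, 0.05, 0.14, 0.144, -0.1, 0, 0.05, 0.158, 0.144, -0.08, 0, 0.05, 0.158, 0.144, -0.04, 0, 0.05, 0.158, 0.144, 0, 0, 0.05, 0.158, 0.144, 0, 0, 0.05])

```text
time: 5.3
ee_pos: [0.6113, -0.2036, 0.0786]
eef_rot: [0.712, 0.702, -0.003, -0.004]
ft_force: [-0.9, -0.6, -4.4]
width: 0.0558
grip_force: 15.0
```

```bash
python3 -c "
from h import *
delta(.615,-.205,.045,-0.0)"
```

```text
delta [-0.0014  0.0041  0.0335] turn -0.0137 t 5.3 w 0.0558
```

Request:
jog_arm(ticks=[0, 0.002, 0.015, 0, 0.05, 0, 0.002, 0.028, 0, 0.05, 0, 0.002, 0.034, 0, 0.05, 0, 0.002, 0.034, 0, 0.05, 0, 0.002, 0.034, 0, 0.05])

```text
time: 5.8
ee_pos: [0.6175, -0.2057, 0.0512]
eef_rot: [0.712, 0.702, 0.0, 0.0]
ft_force: [-0.6, 0.3, -3.2]
width: 0.0555
grip_force: 15.0
```

```bash
python3 -c "
from h import *
delta(.615,-.205,.044,-0.0)"
```

```text
delta [ 0.0007 -0.0025  0.0072] turn -0.0143 t 5.8 w 0.0555
```

Request:
jog_arm(ticks=[0, 0, 0.004, 0, 0.05, 0, 0, 0.007, 0, 0.05, 0, 0, 0.0075, 0, 0.05, 0, 0, 0.0075, 0, 0.05])

```text
time: 6.2
ee_pos: [0.6174, -0.2055, 0.0437]
eef_rot: [0.712, 0.702, 0.0, 0.0]
ft_force: [-1.5, 0.3, 4.2]
width: 0.0563
grip_force: 15.0
```

Request:
jog_arm(ticks=[0, 0, 0, 0, 0.087, 0, 0, 0, 0, 0.087, 0, 0, 0, 0, 0.087, 0, 0, -0.04, 0, 0.087, 0, 0, -0.08, 0, 0.087, 0, 0, -0.12, 0, 0.087, 0, -0.04, -0.14, 0, 0.087, 0, -0.09, -0.14, 0, 0.087, 0.015, -0.12, -0.14, 0, 0.087, 0.029, -0.141, -0.14, -0.005, 0.087, 0.029, -0.141, -0.14, -0.005, 0.087, 0.029, -0.141, -0.14, -0.005, 0.087])

```text
time: 7.4
ee_pos: [0.4769, -0.174, 0.1834]
eef_rot: [0.71, 0.704, 0.001, 0.0]
ft_force: [0.6, 0.7, 0.2]
width: 0.0871
grip_force: 0.0
```

```bash
python3 - <<'E'
from h import *
from bench import r
delta(.476,-.1765,.093,-0.015)
c=r.camera('wrist');pickle.dump(c,open('pics/w2.pkl','wb'));cv2.imwrite('pics/w2.png',c['img'][:,:,::-1])
t=r.camera('top');pickle.dump(t,open('pics/t2.pkl','wb'));i=t['img'][150:280,110:370]
cv2.imwrite('pics/t2.png',cv2.resize(i,(780,390),interpolation=cv2.INTER_CUBIC)[:,:,::-1])
E
```

```text
delta [-0.0026 -0.001   0.0904] turn 0.0069 t 7.4 w 0.0871
```

View pics/w2.png

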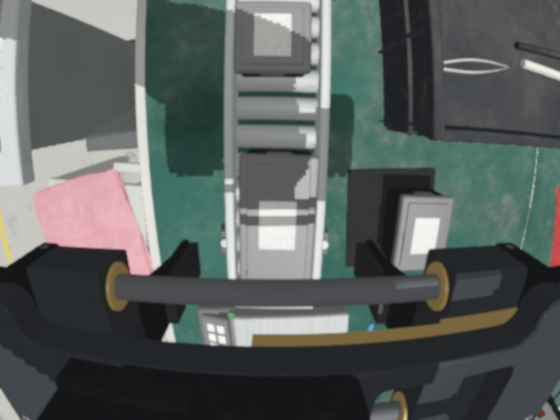

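The medium box stands upright on the mat, lid at (423,232). The large box is between the fingers, lid columns 241-316 and front edge at row 152.

Run:
```python
from h import *
np.set_printoptions(precision=4,suppress=True)
c=pickle.load(open('pics/w2.pkl','rb'));t=pickle.load(open('pics/t2.pkl','rb'))
for uv in ((278,152),(240,180),(316,180),(423,193),(235,75),(310,75)): print(plane(c,uv,{193:.056,75:.091}.get(uv[1],.105),True))
b=blobs(c['img'],(258,205,298,255),lambda i:i.min(2)>180,100);print([(x[:3],plane(c,x[:2],.105,True)) for x in b])
b=blobs(c['img'],(245,5,300,62),lambda i:i.min(2)>180,100);print([(x[:3],plane(c,x[:2],.091,True)) for x in b])
b=blobs(t['img'],(240,165,280,190),lambda i:i.min(2)>180,50);print([(x[:3],plane(t,x[:2],.056)) for x in b])
```

```text
[ 0.4771 -0.1227  0.105 ]
[ 0.4506 -0.1419  0.105 ]
[ 0.5034 -0.1423  0.105 ]
[ 0.6098 -0.1637  0.056 ]
[ 0.4471 -0.0678  0.091 ]
[ 0.5003 -0.0684  0.091 ]
[((277.14413447782545, 237.4307939914163, 932.0), array([ 0.476 , -0.1846,  0.105 ])), ((277.2264631043257, 212.46310432569973, 262.0), array([ 0.4763, -0.1656,  0.105 ]))]
[((278.0269151138716, 18.565217391304348, 322.0), array([ 0.478 , -0.0259,  0.091 ]))]
[((250.39149888143177, 167.57270693512305, 74.5), array([ 0.612, -0.205,  0.056]))]
```

Request:
jog_arm(ticks=[-0.002, -0.001, 0.03, 0.007, 0.087, -0.002, -0.001, 0.06, 0.007, 0.087, -0.002, -0.001, 0.083, 0.007, 0.087, -0.002, -0.001, 0.09, 0.007, 0.087, -0.002, -0.001, 0.09, 0.007, 0.087])

```text
time: 8.0
ee_pos: [0.4753, -0.1771, 0.0924]
eef_rot: [0.713, 0.701, -0.001, -0.0]
ft_force: [-0.5, -0.0, 1.2]
width: 0.0868
grip_force: 0.0
```

Request:
jog_arm(ticks=[0, 0, 0, 0, 0.05, 0, 0, 0, 0, 0.05, 0, 0, 0, 0, 0.05, 0, 0, 0, 0, 0.05, 0, 0, 0, 0, 0.05, 0, 0, 0, 0, 0.05, 0, 0, -0.015, 0, 0.05, 0, 0, -0.035, 0, 0.05, 0, 0, -0.06, 0, 0.05, 0, 0, -0.08, 0, 0.05, 0, 0, -0.08, 0, 0.05], grip_force=22)

```text
time: 9.1
ee_pos: [0.4765, -0.177, 0.1757]
eef_rot: [0.713, 0.701, 0.001, 0.001]
ft_force: [0.5, -0.2, -3.9]
width: 0.0556
grip_force: 22.0
```

```bash
python3 -c "
from h import *
delta(.491,-.367,.093,-0.012)"
```

```text
delta [-0.1897  0.0173  0.0828] turn -0.0044 t 9.1 w 0.0556
```

Request:
jog_arm(ticks=[-0.02, 0, 0, 0, 0.05, -0.06, 0.005, 0, 0, 0.05, -0.1, 0.01, 0, 0, 0.05, -0.14, 0.0165, 0, 0, 0.05, -0.175, 0.0165, 0, -0.004, 0.05, -0.19, 0.0165, 0, -0.004, 0.05, -0.19, 0.0165, 0.02, -0.004, 0.05, -0.19, 0.0165, 0.045, -0.004, 0.05, -0.19, 0.0165, 0.06, -0.004, 0.05, -0.19, 0.0165, 0.06, -0.004, 0.05, -0.19, 0.0165, 0.06, -0.004, 0.05])

```text
time: 10.2
ee_pos: [0.4889, -0.3667, 0.1132]
eef_rot: [0.711, 0.703, -0.0, -0.0]
ft_force: [0.8, -0.2, -2.3]
width: 0.0562
grip_force: 22.0
```

```bash
python3 -c "
from h import *
delta(.491,-.367,.093,-0.012)"
```

```text
delta [-0.0003  0.0021  0.0202] turn 0.0001 t 10.2 w 0.0562
```

Request:
jog_arm(ticks=[0, 0.001, 0.01, 0, 0.05, 0, 0.001, 0.017, 0, 0.05, 0, 0.001, 0.02, 0, 0.05, 0, 0.001, 0.021, 0, 0.05, 0, 0.001, 0.021, 0, 0.05])

```text
time: 10.7
ee_pos: [0.49, -0.3664, 0.0934]
eef_rot: [0.711, 0.703, 0.001, -0.0]
ft_force: [-4.5, 7.4, 14.0]
width: 0.056
grip_force: 22.0
```

Request:
jog_arm(ticks=[0, 0, -0.001, 0, 0.087, 0, 0, -0.001, 0, 0.087, 0, 0, -0.001, 0, 0.087, 0, 0, -0.03, 0, 0.087, 0, 0, -0.07, 0, 0.087, 0, 0, -0.11, 0, 0.087, 0.05, 0.05, -0.11, 0, 0.087, 0.1, 0.09, -0.11, 0, 0.087, 0.14, 0.12, -0.11, 0, 0.087, 0.161, 0.121, -0.08, 0, 0.087, 0.161, 0.121, -0.08, 0, 0.087, 0.161, 0.121, -0.08, 0, 0.087])

```text
time: 11.9
ee_pos: [0.6133, -0.2044, 0.1704]
eef_rot: [0.71, 0.704, -0.001, -0.001]
ft_force: [0.0, 0.1, -0.7]
width: 0.087
grip_force: 0.0
```

```bash
python3 - <<'E'
from h import *
from bench import r
np.set_printoptions(precision=4,suppress=True)
delta(.612,-.205,.045,-0.012)
c=r.camera('wrist');pickle.dump(c,open('pics/w3.pkl','wb'));cv2.imwrite('pics/w3.png',c['img'][:,:,::-1])
t=r.camera('side')
b=blobs(t['img'],(290,150,340,190),lambda i:i.min(2)>200,20);print([(x[:3],plane(t,x[:2],.105)) for x in b])
a=cv2.resize(t['img'][140:320,200:380],(500,500),interpolation=cv2.INTER_CUBIC)
cv2.imwrite('pics/b3.png',np.hstack([a,cv2.resize(c['img'][:,100:500],(300,315)) if 0 else cv2.copyMakeBorder(cv2.resize(c['img'][:,140:480],(300,371)),0,129,0,0,cv2.BORDER_CONSTANT)])[:,:,::-1])
E
```

```text
delta [-0.0007 -0.001   0.1254] turn 0.0041 t 11.9 w 0.087
[((301.89166666666665, 170.40833333333333, 60.0), array([ 0.491 , -0.3669,  0.105 ]))]
```

View pics/b3.png

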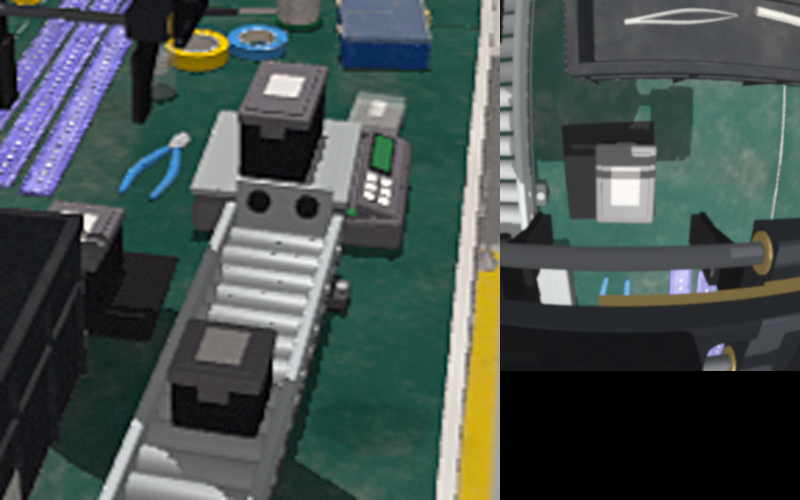

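The side view shows the large box centred on the scale and upright, its card giving (0.491,-0.367). The bumpers are visible at zoom (258,202) and (307,207), and the medium box on the mat lies between the fingers.

Run:
```python
from h import *
s=pickle.load(open('pics/side0.pkl','rb'))
for u in((258,202),(307,207)):
  for z in(.058,.064): print(plane(s,(200+u[0]*.36,140+u[1]*.36),z))
```

```text
[ 0.49180908 -0.2621814   0.058     ]
[ 0.49018169 -0.25217056  0.064     ]
[ 0.45519204 -0.26248336  0.058     ]
[ 0.45397395 -0.25246914  0.064     ]
```

Request:
jog_arm(ticks=[-0.001, -0.001, 0.03, 0, 0.087, -0.001, -0.001, 0.07, 0, 0.087, -0.001, -0.001, 0.1, 0, 0.087, -0.001, -0.001, 0.12, 0, 0.087, -0.001, -0.001, 0.125, 0, 0.087, -0.001, -0.001, 0.125, 0, 0.087, -0.001, -0.001, 0.125, 0, 0.05, -0.001, -0.001, 0.125, 0, 0.05, -0.001, -0.001, 0.125, 0, 0.05, -0.001, -0.001, 0.125, 0, 0.05, -0.001, -0.001, 0.125, 0, 0.05, -0.001, -0.001, 0.125, 0, 0.05], grip_force=15)

```text
time: 13.2
ee_pos: [0.613, -0.208, 0.0478]
eef_rot: [0.711, 0.703, 0.001, 0.001]
ft_force: [2.7, 0.8, 4.2]
width: 0.0559
grip_force: 15.0
```

Request:
jog_arm(ticks=[0, 0, -0.03, 0, 0.05, 0, 0, -0.07, 0, 0.05, 0, 0, -0.1, 0, 0.05, 0, -0.03, -0.11, 0, 0.05, 0, -0.07, -0.11, 0, 0.05, 0, -0.11, -0.11, 0, 0.05, 0, -0.135, -0.11, 0, 0.05, 0, -0.139, -0.11, 0, 0.05, 0, -0.139, -0.09, 0.005, 0.05, 0, -0.139, -0.065, 0.005, 0.05, 0, -0.139, -0.06, 0.005, 0.05, 0, -0.139, -0.06, 0.005, 0.05])

```text
time: 14.4
ee_pos: [0.4722, -0.2065, 0.1064]
eef_rot: [0.713, 0.701, -0.001, -0.001]
ft_force: [-0.6, 0.2, -3.2]
width: 0.0559
grip_force: 15.0
```

```bash
python3 -c "
from h import *
delta(.474,-.212,.089,-0.016)"
```

```text
delta [-0.0055  0.0019  0.0173] turn -0.0012 t 14.4 w 0.0559
```

Request:
jog_arm(ticks=[-0.005, 0.002, 0.008, 0, 0.05, -0.005, 0.002, 0.014, 0, 0.05, -0.005, 0.002, 0.0165, 0, 0.05, -0.005, 0.002, 0.0165, 0, 0.05, -0.005, 0.002, 0.0165, 0, 0.05])

```text
time: 14.9
ee_pos: [0.4749, -0.2116, 0.0907]
eef_rot: [0.713, 0.701, 0.0, 0.0]
ft_force: [0.2, 0.3, -3.5]
width: 0.056
grip_force: 15.0
```

```bash
python3 - <<'E'
from h import *
from bench import r
np.set_printoptions(precision=4,suppress=True)
delta(.474,-.212,.089,-0.016)
s=r.camera('side')
a=cv2.resize(s['img'][160:300,220:360],(600,600),interpolation=cv2.INTER_CUBIC)
cv2.imwrite('pics/b4.png',a[:,:,::-1])
E
```

```text
delta [-0.0005 -0.0009  0.0017] turn -0.0011 t 14.9 w 0.056
```

View pics/b4.png

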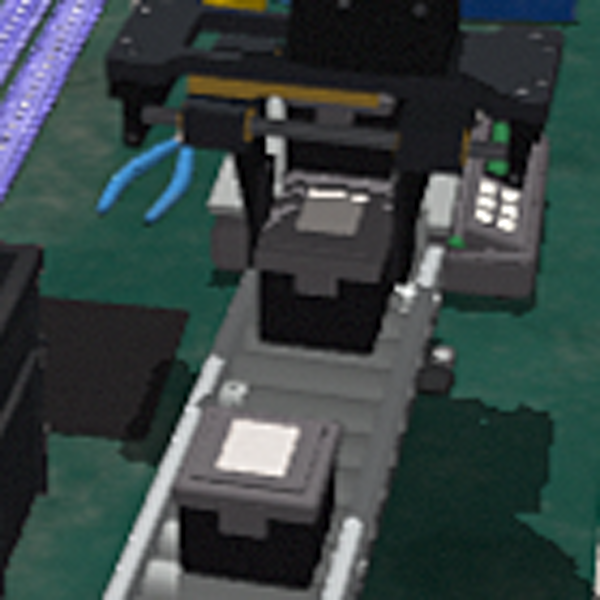

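The medium box is held between the rails, just above the rollers (card at zoom (330,213)), with the small box behind it at (258,450). I lower it and slide it to the stop.

Request:
jog_arm(ticks=[0, -0.001, 0.001, 0, 0.05, 0, -0.001, 0.002, 0, 0.05, 0, -0.001, 0.002, 0, 0.05, -0.002, -0.001, 0.002, 0, 0.05, -0.004, -0.001, 0.002, 0, 0.05, -0.006, -0.001, 0.002, 0, 0.05, -0.006, -0.001, 0.002, 0, 0.05])

```text
time: 15.65
ee_pos: [0.4736, -0.2181, 0.0887]
eef_rot: [0.713, 0.701, -0.0, 0.0]
ft_force: [-3.0, -1.1, 4.5]
width: 0.0555
grip_force: 15.0
```

Request:
jog_arm(ticks=[-0.001, 0, 0, 0, 0.05, -0.002, 0, 0, 0, 0.05, -0.003, 0, 0, 0, 0.05, -0.003, 0, 0, 0, 0.05])

```text
time: 16.05
ee_pos: [0.4737, -0.2201, 0.0887]
eef_rot: [0.713, 0.701, 0.0, -0.0]
ft_force: [-4.3, 2.7, 6.7]
width: 0.0557
grip_force: 15.0
```

Request:
jog_arm(ticks=[-0.001, 0, 0, 0, 0.05, -0.002, 0, 0, 0, 0.05, -0.002, 0, 0, 0, 0.05])

```text
time: 16.35
ee_pos: [0.4737, -0.2203, 0.0886]
eef_rot: [0.713, 0.701, 0.001, -0.002]
ft_force: [-5.0, 9.8, 12.7]
width: 0.0559
grip_force: 15.0
```

Request:
jog_arm(ticks=[0.002, 0, -0.001, 0, 0.05, 0.002, 0, -0.001, 0, 0.087, 0.002, 0, -0.001, 0, 0.087, 0.002, 0, -0.001, 0, 0.087, 0.002, 0, -0.03, 0, 0.087, 0.002, 0, -0.06, 0, 0.087, 0.04, 0, -0.06, 0, 0.087, 0.09, 0, -0.06, 0, 0.087, 0.14, 0.001, -0.06, 0, 0.087, 0.183, 0.001, -0.06, 0, 0.087, 0.183, 0.001, -0.06, 0, 0.087, 0.183, 0.001, -0.06, 0, 0.087])

```text
time: 17.55
ee_pos: [0.4779, -0.0387, 0.1486]
eef_rot: [0.712, 0.702, 0.0, 0.0]
ft_force: [0.5, -0.1, 0.7]
width: 0.087
grip_force: 0.0
```

Run:
```python
from h import *
from bench import r
np.set_printoptions(precision=4,suppress=True)
delta(.4745,-.04,.081,-0.016)
c=r.camera('top')
for roi,z in(((150,215,195,250),.091),((220,215,285,250),.097),((300,215,350,250),.105)):
  b=blobs(c['img'],roi,lambda i:i.min(2)>185,50);print([(x[:3],plane(c,x[:2],z)) for x in b])
w=r.camera('wrist');cv2.imwrite('pics/w5.png',w['img'][:,:,::-1]);pickle.dump(w,open('pics/w5.pkl','wb'))
```

```text
delta [-0.0013 -0.0034  0.0676] turn 0.0013 t 17.55 w 0.087
[]
[((255.02360717658166, 231.48536355051937, 176.5), array([ 0.4739, -0.2162,  0.097 ]))]
[((324.7427201096266, 244.0195272353546, 486.5), array([ 0.4471, -0.3579,  0.105 ])), ((328.0, 223.0, 192.0), array([ 0.4897, -0.3652,  0.105 ]))]
```

View pics/w5.png

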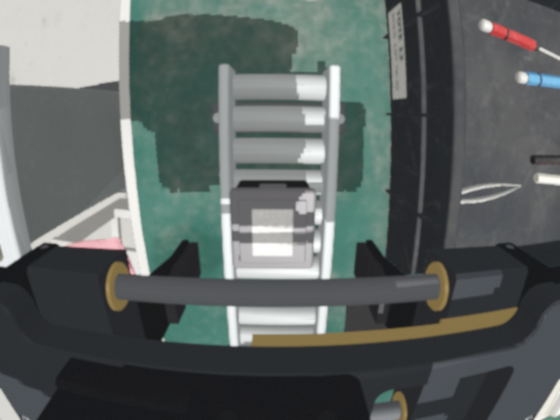

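The small box's lid is at rows 190-268, columns 234-313, between the rails.

Run:
```python
from h import *
c=pickle.load(open('pics/w5.pkl','rb'))
for p in((272,187),(272,269),(234,245),(313,245)): print(plane(c,p,.091,True))
```

```text
[ 0.47423666 -0.00840187  0.091     ]
[ 0.47296036 -0.06573042  0.091     ]
[ 0.44795467 -0.04748993  0.091     ]
[ 0.50071791 -0.0483804   0.091     ]
```

Request:
jog_arm(ticks=[0, -0.003, 0.025, 0, 0.087, 0, -0.003, 0.05, 0, 0.087, 0, -0.003, 0.066, 0, 0.087, 0, -0.003, 0.066, 0, 0.087, 0, -0.003, 0.066, 0, 0.05, 0, -0.003, 0.066, 0, 0.05, 0, -0.003, 0.066, 0, 0.05, 0, -0.003, 0.066, 0, 0.05, 0, -0.003, 0.066, 0, 0.05, 0, -0.003, 0.066, 0, 0.05], grip_force=12)

```text
time: 18.65
ee_pos: [0.475, -0.0394, 0.0829]
eef_rot: [0.713, 0.701, 0.0, 0.0]
ft_force: [-0.7, 0.9, 4.4]
width: 0.0564
grip_force: 12.0
```

```bash
python3 -c "
from h import *
delta(.4745,-.142,.081,-0.016)"
```

```text
delta [-0.1026  0.0013  0.0018] turn -0.0008 t 18.65 w 0.0564
```

Request:
jog_arm(ticks=[0, 0, -0.01, 0, 0.05, -0.01, 0, -0.015, 0, 0.05, -0.04, 0, -0.015, 0, 0.05, -0.07, 0, -0.015, 0, 0.05, -0.095, 0, -0.015, 0, 0.05, -0.1, 0, -0.015, 0, 0.05, -0.1, 0, -0.008, 0, 0.05, -0.1, 0, -0.002, 0, 0.05, -0.1, 0, 0, 0, 0.05, -0.1, 0, 0, 0, 0.05])

```text
time: 19.65
ee_pos: [0.4728, -0.1385, 0.0822]
eef_rot: [0.713, 0.702, -0.0, -0.001]
ft_force: [-2.2, 0.0, 2.0]
width: 0.0558
grip_force: 12.0
```

```bash
python3 -c "
from h import *
delta(.4745,-.1535,.0829,-0.016)"
```

```text
delta [-0.015   0.0019 -0.0007] turn 0.0004 t 19.65 w 0.0558
```

Request:
jog_arm(ticks=[-0.004, 0.001, 0, 0, 0.05, -0.008, 0.001, 0, 0, 0.05, -0.011, 0.001, 0, 0, 0.05, -0.011, 0.001, 0, 0, 0.05])

```text
time: 20.05
ee_pos: [0.4739, -0.1506, 0.0823]
eef_rot: [0.713, 0.701, 0.0, 0.0]
ft_force: [0.1, 0.8, -2.2]
width: 0.056
grip_force: 12.0
```

Request:
jog_arm(ticks=[-0.002, 0, 0, 0, 0.05, -0.003, 0, 0, 0, 0.05, -0.003, 0, 0, 0, 0.05])

```text
time: 20.35
ee_pos: [0.474, -0.1522, 0.0823]
eef_rot: [0.713, 0.701, 0.001, -0.001]
ft_force: [0.2, 4.9, -1.2]
width: 0.0559
grip_force: 12.0
```

Request:
jog_arm(ticks=[0.002, 0, 0.001, 0, 0.05, 0.002, 0, 0.0015, 0, 0.05, 0.002, 0, 0.0015, 0, 0.087, 0.002, 0, 0.0015, 0, 0.087, 0.002, 0, 0.0015, 0, 0.087, 0.002, 0, -0.02, 0, 0.087, 0.002, 0, -0.05, 0, 0.087, 0.03, 0, -0.09, 0, 0.087, 0.08, 0, -0.1, 0, 0.087, 0.13, 0, -0.1, 0, 0.087, 0.18, 0, -0.1, 0, 0.087, 0.22, 0, -0.1, 0, 0.087])

```text
time: 21.55
ee_pos: [0.4772, 0.0695, 0.1828]
eef_rot: [0.712, 0.702, 0.001, -0.0]
ft_force: [0.3, -0.2, -0.2]
width: 0.0871
grip_force: 0.0
```

Run:
```python
from h import *
from bench import r
np.set_printoptions(precision=4,suppress=True)
c=r.camera('top');s=r.camera('side')
for roi,z in(((180,215,218,250),.091),((235,215,285,250),.097),((315,215,350,230),.105)):
  b=blobs(c['img'],roi,lambda i:i.min(2)>185,50);print([(x[:3],plane(c,x[:2],z)) for x in b])
a=cv2.resize(c['img'][180:280,150:360],(798,380),interpolation=cv2.INTER_CUBIC)
cv2.imwrite('pics/t6.png',a[:,:,::-1])
a=cv2.resize(s['img'][150:310,210:370],(600,600),interpolation=cv2.INTER_CUBIC)
cv2.imwrite('pics/s6.png',a[:,:,::-1])
```

```text
[]
[((255.46704331450093, 231.62900188323917, 177.0), array([ 0.4736, -0.2171,  0.097 ]))]
[((328.0, 223.0, 192.0), array([ 0.4897, -0.3652,  0.105 ]))]
```

View pics/t6.png

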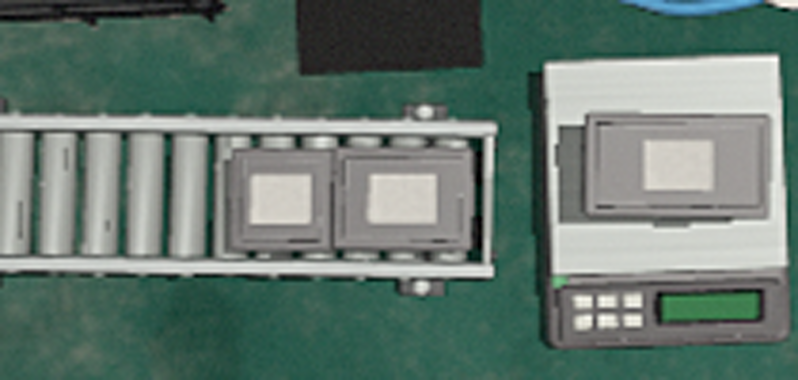

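View pics/s6.png

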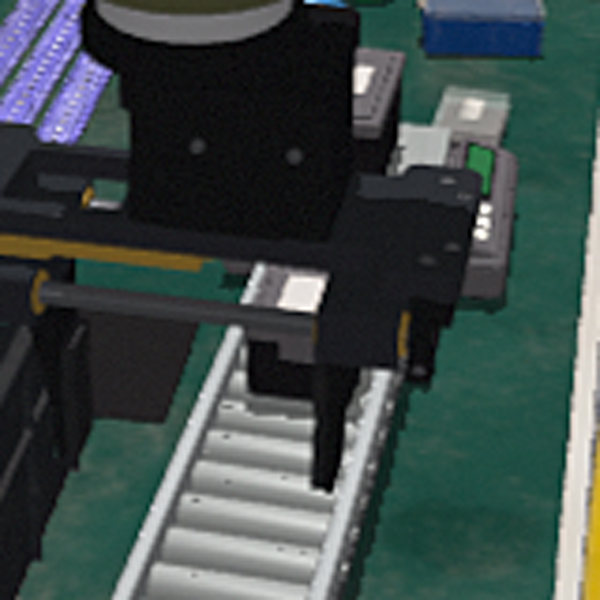

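The top view shows the medium box (404,200) against the stop, the small box (281,199) touching it and the large box (678,165) centred on the platform. The gripper is clear and open.

Request:
jog_arm(ticks=[0, 0, 0, 0, 0.087, 0, 0, 0, 0, 0.087, 0, 0, 0, 0, 0.087, 0, 0, 0, 0, 0.087, 0, 0, 0, 0, 0.087])

```text
time: 22.15
ee_pos: [0.4776, 0.0659, 0.1826]
eef_rot: [0.713, 0.701, 0.0, -0.0]
ft_force: [-0.4, 0.7, -0.5]
width: 0.087
grip_force: 0.0
```

```bash
python3 -c "
from bench import r
print(r.close_job())"
```

```text
the job is handed in; nothing more can be done
None
```

I handed the job in at about 22 s: the last pictures and contact forces show the large box centred on the scale (within about 2 mm), the medium box against the end stop, and the small box touching it from behind, all released. The hand-in gave no verdict.

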